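# Fetch the ulekan from behind the jar and the tumbler

### The job

The stone ulekan stands at the back of the wooden rack, hemmed in by the glass jar and the steel tumbler: first set the jar and the tumbler aside, both standing in the aluminium tray, and only then fetch the ulekan and stand it upright in the middle of the clay cobek. Once it stands there, put the jar back centred on its round black rubber mat and the tumbler centred on its square black rubber mat, as they stood before. Keep the three things upright, set them down without dropping them, and leave the steel bowl and the white mug where they are.

Things in the scene. Friction and masses are not known exactly. Their poses are not given: they have to be found in the camera images.
- jar_center (a point): Closed glass jar with dark contents and a flat steel lid, loose, about 0.2 to 0.4 kg: upright cylinder 52 mm in diameter, 80 mm tall (lid 50 mm in diameter, the top 14 mm). The point is its centre, 40 mm above its underside; z is up. At the start it stands on the round black rubber mat.
- tumbler_center (a point): Open stainless steel tumbler, loose, about 0.1 to 0.2 kg: nearly straight upright cup 54 mm in outer diameter (52 mm at the foot), 90 mm tall, wall 3 mm. The point is its centre, 45 mm above its underside; z is up. At the start it stands on the square black rubber mat.
- ulekan_center (a point): Grey stone ulekan (pestle), loose, 0.15 to 0.3 kg, upright on its broad head: head 48 mm across, 16 mm tall, tapering to a straight handle 28 mm across from 26 to 55 mm above the underside, 60 mm tall in all. The point is its centre, 30 mm above the underside; z up. It starts on the rack's bare board (12 mm high), behind and midway between the mats, about 20 mm clear of jar and tumbler.
- mat_round: Round black rubber mat, the jar's home: 68 mm across, 3 mm thick, fixed on the wooden rack's board. Origin at the centre of its underside, 12 mm above the table; x points to the rack's back. 104 mm beside the square mat, left or right of it. The rack has side rails up to 28 mm above the table, 63 mm beyond the mats' centres, a back board up to 62 mm, 124 mm behind the mats' centres, and an open front.
- mat_square: Square black rubber mat, home of the tumbler: 64 mm by 64 mm, 3 mm thick, fixed on the same rack board, sides along the rack's. Origin at the centre of its underside, 12 mm above the table; its x axis points to the back of the rack.
- tray: Shallow open aluminium tray, the place to set things aside, fixed: outside 260 mm (its x) by 130 mm (its y), rim 15 mm high, walls and floor 5 mm thick. Origin at the centre of its underside, on the table. Left or right of the rack, where the cobek is not.
- cobek: Round shallow clay cobek (mortar dish), fixed: 170 mm across the rim, 40 mm high, flat inner floor about 100 mm across, 12 mm above the table, sloping wall. Origin at the centre of its underside, on the table.
- bowl: Stainless steel bowl, 110 mm across, 45 mm high, loose, empty, standing near the robot in front of the rack; not to be moved. Origin at the centre of its underside.
- mug: White mug, 74 mm across, 80 mm tall, loose, at the far left beyond the rack; not to be moved. Origin at the centre of its underside, handle to its +y.

How it is judged:
By the outcome, as a careful person would: the job done as asked, in the order asked, and still so for the second after the job is handed in, with the robot touching nothing.
It also fails if it takes over 122 s, if anything falls off the work surface, if the arm or the gripper's body presses on something with over 40 N, if the wrist force passes 120 N, or if a joint passes its speed limit or range.

### The arm

A 6-joint arm with a two-finger parallel gripper is mounted at the origin on the work surface. World frame = base frame: x ahead of the robot, y to its left, z up, the work surface at z = 0. Lengths are in m, angles in rad, forces in N, time in s.
With the tool pointing down it reaches from about 0.325 to 0.775 m from the base axis. Payload 5.5 kg.
Tool frame: the origin (TCP) lies between the finger pads; the fingertips stand 8 mm ahead of it and the grasp point (between the pads) lies 11 mm behind it (tcp_to_tips is the distance from the TCP to the fingertips, in m); z points along the fingers, y is the line along which they close (so a half turn about z gives the same grasp; the last joint's range is limited). The gripper opens to 88 mm and grips with 3 to 60 N. Pads are 20 mm wide; open, the fingers measure 115 mm over their backs; the gripper's body (75 mm by 178 mm) begins 61 mm behind the grasp point.
Start: joints at [-1.307, 0.091, 1.231, -0, 1.82, -0.057], TCP at [0.189, -0.569, 0.231] pointing down, gripper open.
Joint ranges: [-2.87, 2.87], [-0.86, 2.18], [0.17, 2.46], [-1.51, 4.65], [0.06, 2.69], [-2.65, 2.65]. Speed limits (rad/s): [2.57, 2.57, 3.01, 3.14, 3.14, 3.14].

### API

Orientations are given as a unit quaternion [w, x, y, z].
In Python, from bench import * gives the robot as it stands. Calls block until the motion is done:
- move_to(position, orientation): joint-space move of the TCP to a pose.
- move_l(position, speed=0.15, orientation=None): straight line of the TCP; orientation=None keeps the orientation; speed is the mean speed in m/s.
- movej(angles): joint-space move.
- gripper_open() and close(): open the fingers fully, or close them until they stop; the grip force is fixed at half the most.
- hold(seconds).
- inverse_kinematics(position, orientation): joint angles nearest the present ones, or None.
- state(): the state.
- get_image(name): name is "side" or "top" or "wrist"; returns a dict with "frame" (384x512x3 uint8, blue, green, red), "depth" (384x512 float32, m along the optical axis (not along the pixel's ray), 0 where there is no reading), "camera_matrix" (3x3 intrinsics, pixels), "k1" (the pictures are not rectified: a ray, as slopes to the right and down, at radius r is drawn at 1 + k1 r^2 times it, then the intrinsics apply), "view" (4x4, takes a point from world to camera coordinates). Camera axes: x right, y up, looking along -z (the intrinsics and any distortion apply to the point x, -y, -z); pixel columns grow to the right and rows downward; lengths in m; the calibration is good to about 2 mm. A picture is of the moment at which its call begins.
A pose or a line that the arm cannot do raises IKError and nothing moves.
- job_done(): hands the job in; it is judged then, once.
The state is a dict: "time": time; "joint_pos": joint angles; "dq": joint speeds; "joint_torque": joint torques, N m; "ee_pos": TCP position; "ee_rot": TCP orientation; "ft_force": force on the tool from outside, world axes, zero at the start; "moment": the same for the moment, N m; "finger_gap": finger opening in m; "finger_force": force on a finger pad.
Only numpy, scipy, OpenCV 4.12 (cv2) and the standard library are available. Lean on these libraries where they do the work, as an engineer would, in place of code of your own. Each camera call takes 0.05 s, during which the arm holds its last target. There are 200 camera calls.

## Working session

There is one attempt and no reset: what is moved stays moved. The work goes in short steps, each a Python script; the robot and the scene stay as the last script left them, time stands still between calls to the robot, and variables do not carry over. Pictures are saved under pics/ and viewed, at most 14 in all, crops included, and the job is handed in when it is done.

```bash
ls; mkdir -p pics
cat > h.py <<'E'
from bench import *
import numpy as np, cv2, pickle
def grab(name,fn=None):
    d=get_image(name)
    if fn: cv2.imwrite('pics/%s.png'%fn,d['frame']); pickle.dump(d,open('pics/%s.pkl'%fn,'wb'))
    return d
def rays(d,uv):
    K=np.array(d['camera_matrix'],float); uv=np.atleast_2d(np.array(uv,float))
    q=np.c_[(uv[:,0]-K[0,2])/K[0,0],(uv[:,1]-K[1,2])/K[1,1]]; p=q.copy()
    for _ in range(20): p=q/(1+d['k1']*(p**2).sum(1,keepdims=True))
    V=np.array(d['view']); R=V[:3,:3]; o=-R.T@V[:3,3]
    return o,np.c_[p[:,0],-p[:,1],-np.ones(len(p))]@R
def at_z(d,uv,z):
    o,r=rays(d,uv); return o+r*((z-o[2])/r[:,2:3])
def cloud(d):
    h,w=d['depth'].shape; v,u=np.mgrid[:h,:w]
    o,r=rays(d,np.c_[u.ravel(),v.ravel()]); P=(o+r*d['depth'].reshape(-1,1)).reshape(h,w,3); P[d['depth']==0]=np.nan; return P
def proj(d,P):
    V=np.array(d['view']);K=np.array(d['camera_matrix']);c=np.atleast_2d(P)@V[:3,:3].T+V[:3,3]
    p=np.c_[c[:,0],-c[:,1]]/-c[:,2:3]; p=p*(1+d['k1']*(p**2).sum(1,keepdims=True))
    return np.c_[p[:,0]*K[0,0]+K[0,2],p[:,1]*K[1,1]+K[1,2]]
E
python3 - <<'E'
from h import *
for n in('top','side'):
    d=grab(n,n+'0'); P=cloud(d); print(n,d['k1'],np.linalg.inv(d['view'])[:3,3])
s=state();print(s['time'],s['ee_pos'],s['ee_rot'],s['finger_gap'])
E
```

```text
pics
top -0.012675616475129825 [0.44788932 0.01699662 0.8725637 ]
side -0.010358960224261051 [-0.03370139  0.66729332  0.75015195]
0.1 [ 0.18912489 -0.56914061  0.22964706] [-8.64063472e-04  9.87162776e-01  1.59715055e-01 -8.63018657e-05] 0.08795266056495478
```

View pics/top0.png

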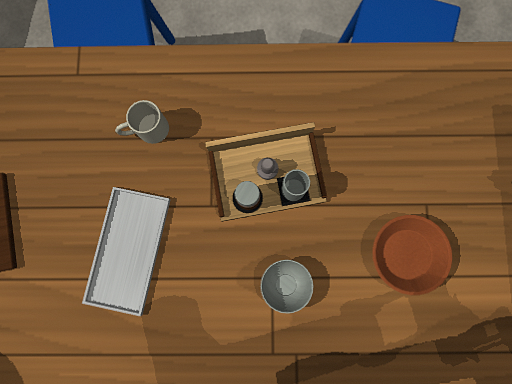

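View pics/side0.png

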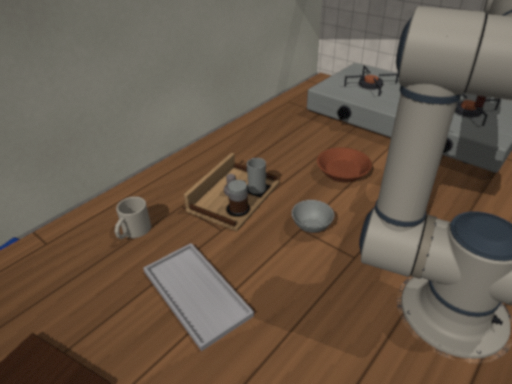

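The top view (up = +x, left = +y) shows the jar at about (247,192), the tumbler at (296,184), and the ulekan at (267,166). The tray is at (127,251), the cobek at (413,254), the bowl at (287,286) and the mug at (146,121). I'll enlarge the rack and use depth for the first estimates.

Run:
```python
from h import *
d=pickle.load(open('pics/top0.pkl','rb')); P=cloud(d)
cv2.imwrite('pics/crop0.png',cv2.resize(d['frame'][115:225,195:340],None,fx=5,fy=5,interpolation=cv2.INTER_CUBIC))
def circ(u,v,r,lo,hi):
    Q=P[v-r:v+r,u-r:u+r].reshape(-1,3); Q=Q[(Q[:,2]>lo)&(Q[:,2]<hi)]
    (c,rad)=cv2.minEnclosingCircle(Q[:,:2].astype(np.float32)*1000)
    print(u,v,len(Q),'med z',np.median(Q[:,2]).round(4),'mec',np.round(c,1),round(rad,1),'mean',(Q.mean(0)*1000).round(1))
circ(247,192,22,.08,.12);circ(296,184,22,.095,.13);circ(267,166,14,.06,.085)
circ(413,254,50,.03,.06);circ(287,286,35,.035,.06);circ(146,121,24,.07,.1);circ(413,254,22,-.01,.03)
m=(P[...,2]>.008)&(P[...,2]<.03); m[:, :75]=0;m[:,180:]=0;m[:180]=0;m[325:]=0
Q=P[m][:,:2].astype(np.float32)*1000; print('tray',cv2.minAreaRect(Q))
print(at_z(d,[[114,187],[170,198],[140,315],[83,303]],.015))
m=(P[...,2]>.05)&(P[...,2]<.072);m[:, :200]=0;m[:,325:]=0;m[155:]=0
Q=P[m][:,:2].astype(np.float32)*1000; print('back',cv2.minAreaRect(Q))
print('table',np.nanmedian(P[340:,100:250,2]))
```

```text
247 192 482 med z 0.0951 mec [573.2  46.3] 25.3 mean [572.7  46.2  94.8]
296 184 160 med z 0.1042 mec [592.7 -53.3] 27.0 mean [593.8 -53.7 103.4]
267 166 136 med z 0.0709 mec [639.    2.8] 13.8 mean [638.    3.2  70.4]
413 254 1770 med z 0.0385 mec [ 447.4 -299.6] 84.1 mean [ 445.5 -307.9   37.5]
287 286 523 med z 0.0429 mec [384.4 -33.7] 54.8 mean [380.9 -35.9  42. ]
146 121 315 med z 0.0785 mec [739.3 274.4] 43.7 mean [742.4 269.8  77.4]
413 254 1926 med z 0.0129 mec [ 448.1 -305.5] 64.4 mean [ 449.  -310.7   13.6]
tray ((461.8423156738281, 314.9426574707031), (132.39381408691406, 261.01397705078125), 77.84176635742188)
[[0.60150099 0.34768958 0.015     ]
 [0.57547299 0.2208484  0.015     ]
 [0.32316711 0.27868707 0.015     ]
 [0.34856732 0.40296914 0.015     ]]
back ((706.1801147460938, 18.729156494140625), (13.512947082519531, 238.81185913085938), 10.398865699768066)
table 0.00026088824711578695
```

View pics/crop0.png

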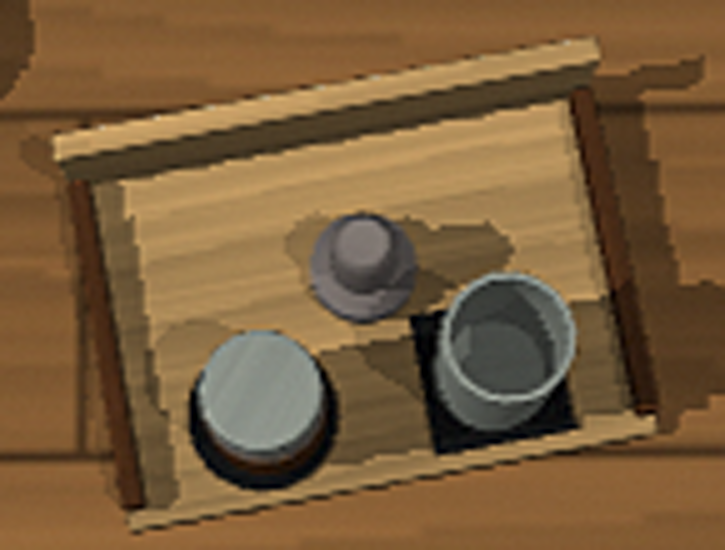

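The measurements agree with the given sizes: jar top at 95 mm with r 25, tumbler top at 104 with r 27, ulekan top at 71 with r 14. The rack yaw is about 10.5° and the mats' midpoint fits the back board. The crop also shows the mats' visible edges. Next I'll refine the cobek, hover over the jar and look with the wrist camera.

```bash
cat >> h.py <<'E'
def q(deg): t=np.radians(deg)/2; return [0,np.cos(t),np.sin(t),0]
def ring(P,c,r,lo,hi):
    Q=P.reshape(-1,3); Q=Q[(np.hypot(*(Q[:,:2]-c).T)<r)&(Q[:,2]>lo)&(Q[:,2]<hi)]
    from scipy.optimize import least_squares
    s=least_squares(lambda x:np.hypot(Q[:,0]-x[0],Q[:,1]-x[1])-x[2],[*c,r/2],loss='soft_l1',f_scale=.002)
    return s.x.round(4),len(Q)
def top(P,c,r,lo,hi):
    Q=P.reshape(-1,3); Q=Q[(np.hypot(*(Q[:,:2]-c).T)<r)&(Q[:,2]>lo)&(Q[:,2]<hi)]
    m,R=cv2.minEnclosingCircle((Q[:,:2]*1000).astype(np.float32)); return np.round(m,1),round(R,1),len(Q),np.median(Q[:,2]).round(4)
def fz(): return state()['ft_force'][2]
def lower(xy,z,extra=.004,thr=2.5):
    """straight down to z+3mm, then mm steps until the support is felt"""
    move_l([*xy,z+.003],.1); hold(.2); f0=fz(); k=z+.003
    while k>z-extra:
        k-=.001; move_l([*xy,k],.02); hold(.05)
        if fz()-f0>thr: break
    print('set down at',round(k-z,4),'dF',round(fz()-f0,2),'t',round(state()['time'],1))
E
python3 - <<'E'
from h import *
P=cloud(pickle.load(open('pics/top0.pkl','rb')))
print('cobek rim',ring(P,np.array([.447,-.303]),.1,.036,.05),ring(P,np.array([.447,-.303]),.1,.022,.03))
move_to([.573,.046,.22],q(10.5)); s=state();print(s['time'],s['ee_pos'],s['joint_pos'],s['ft_force'])
d=grab('wrist','w1'); P=cloud(d); print(np.linalg.inv(d['view'])[:3,3])
c=np.array
print('jar',top(P,c([.573,.046]),.04,.085,.11)); print('tum',top(P,c([.593,-.053]),.04,.098,.12)); print('ule',top(P,c([.639,.003]),.025,.06,.085))
E
```

```text
cobek rim (array([ 0.4476, -0.2989,  0.0784]), 1194) (array([ 0.4477, -0.2995,  0.0646]), 663)
2.6667 [0.57308543 0.04516278 0.21999373] [ 1.95956774e-02  2.12006412e-02  1.32199127e+00 -2.26057851e-04
  1.79839930e+00  1.40829247e+00] [ 0.62444722  0.18227215 -0.25728139]
[0.65074235 0.05966312 0.3756779 ]
jar (array([574.5,  47.2]), 24.8, 1732, np.float64(0.0966))
tum (array([593.2, -52.1]), 27.1, 773, np.float64(0.1058))
ule (array([640.3,   4.1]), 14.1, 553, np.float64(0.0729))
```

View pics/w1.png

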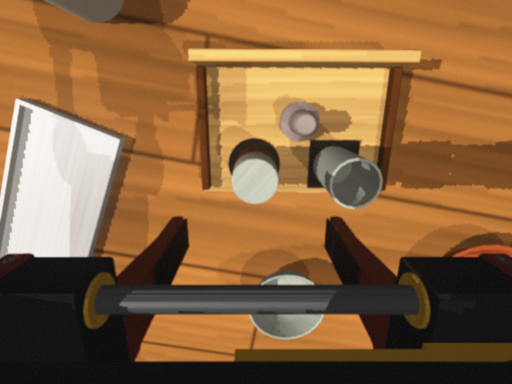

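The wrist view agrees within 2 mm: jar lid (255,180), tumbler mouth (355,183), ulekan (300,122), and all corridors are clear. I'll move the jar to the tray.

Run:
```python
from h import *
a=[.574,.0467]; b=[.398,.329]
move_l([*a,.15],.25,q(10.5)); move_l([*a,.047],.1); close(); s=state(); print(s['finger_gap'],s['finger_force'],s['ee_pos'],s['time'])
move_l([*a,.18],.15); print(state()['finger_gap'],fz())
move_to([*b,.18],q(10.5)); lower(b,.037)
gripper_open(); print(state()['finger_gap'],state()['ee_pos']); move_l([*b,.2],.2)
move_to([.593,-.0525,.2],q(10.5)); P=cloud(grab('wrist','w2'))
print('tum',top(P,np.array([.593,-.053]),.04,.098,.12),state()['time'])
P=cloud(grab('top','top1')); print('jar',top(P,np.array(b),.05,.075,.1))
```

```text
0.05178167049483938 30.0001547622378 [0.5740147  0.04673141 0.04706561] 4.9917
0.05143976749368779 -3.6477273147530047
set down at -0.001 dF 7.49 t 10.2
0.08784199658546818 [0.39798911 0.32897808 0.03595512]
tum (array([593.2, -52.8]), 27.0, 749, np.float64(0.1061)) 13.5583
jar (array([397.4, 328.9]), 25.3, 528, np.float64(0.0847))
```

View pics/w2.png

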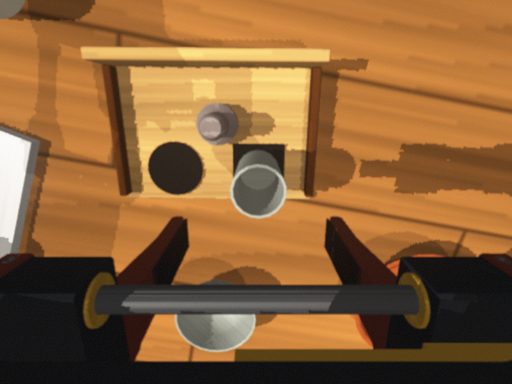

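The jar stands in the tray with its top at 85 mm, and the round mat is bare at (176,167). Next I'll move the tumbler, then measure both mats.

Run:
```python
from h import *
a=[.593,-.0528]; b=[.525,.301]
move_l([*a,.057],.15); close(); s=state(); print(s['finger_gap'],s['finger_force'],s['ee_pos'])
move_l([*a,.2],.15); print(state()['finger_gap'],fz())
move_to([*b,.2],q(10.5)); lower(b,.047)
gripper_open(); move_l([*b,.2],.2)
move_to([.58,.0,.22],q(10.5)); d=grab('wrist','w3'); P=cloud(d)
print('ule',top(P,np.array([.639,.003]),.025,.06,.085),state()['time'])
t=grab('top','top2')
for n,e in(('w',d),('t',t)):
    e=e; C=cloud(e); 
    m=(e['frame'].max(2)<50)&(np.abs(C[...,0]-.585)<.06)&(np.abs(C[...,1])<.11)&(C[...,2]<.03)
    k,l,st,ce=cv2.connectedComponentsWithStats(m.astype(np.uint8))
    for i in range(1,k):
        if st[i,4]>150:
            v,u=np.nonzero(l==i); Q=at_z(e,np.c_[u,v],.015)[:,:2].astype(np.float32)*1000
            r=cv2.minAreaRect(Q); print(n,st[i],Q.mean(0),cv2.minEnclosingCircle(Q),r)
```

```text
0.05405857894838959 30.00006213784218 [ 0.59307805 -0.05292851  0.05717444]
0.054185278529096145 -1.1333458790635829
set down at -0.001 dF 7.8 t 20.8
ule (array([640.4,   4.1]), 13.9, 535, np.float64(0.0731)) 23.675
w [ 196  140   48   46 1276] [570.4943    50.975582] ((575.8419799804688, 49.940189361572266), 31.879762649536133) ((572.5240478515625, 50.53638458251953), (63.329078674316406, 56.607601165771484), 81.39130401611328)
w [ 276  140   48   46 1889] [593.92285  -53.858646] ((594.8003540039062, -52.81953048706055), 42.30209732055664) ((594.7950439453125, -52.8514518737793), (60.35350036621094, 60.563838958740234), 10.564569473266602)
t [278 179  33  27 631] [586.667   -54.71866] ((586.691650390625, -55.4779167175293), 39.7227668762207) ((586.9819946289062, -55.17229461669922), (50.515316009521484, 63.194908142089844), 10.374604225158691)
t [233 188  30  25 514] [567.96625  45.57985] ((573.8829956054688, 47.96040344238281), 32.91727828979492) ((567.1677856445312, 45.0571403503418), (48.15222930908203, 64.72017669677734), 26.39192771911621)
```

View pics/w3.png

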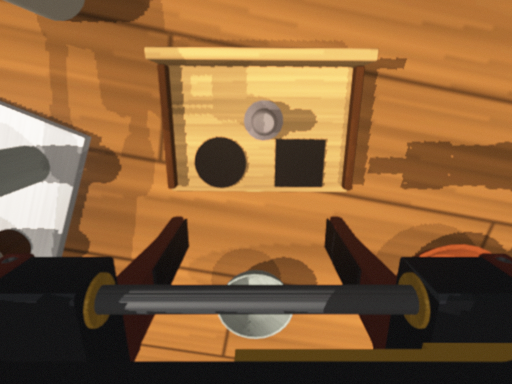

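The wrist view shows both mats bare, round at about (220,163) and square at about (300,163), with the ulekan at (264,120). I'll check that both set-aside things stand, then fetch the ulekan.

Run:
```python
from h import *
P=cloud(pickle.load(open('pics/top2.pkl','rb')))
print('jar',top(P,np.array([.398,.329]),.05,.075,.1),'tum',top(P,np.array([.525,.301]),.05,.085,.11))
a=[.6397,.0036]; b=[.4476,-.2993]
move_l([*a,.15],.2); move_l([*a,.042],.1); close(); s=state(); print(s['finger_gap'],s['finger_force'],s['ee_pos'])
move_l([*a,.2],.15); print(state()['finger_gap'],fz())
move_to([*b,.2],q(10.5)); P=cloud(grab('wrist','w4'));print('cob',ring(P,np.array(b),.1,.036,.05),ring(P,np.array(b),.1,.022,.03))
t=grab('top','top3')
lower(b,.042)
gripper_open(); move_l([*b,.2],.15); move_to([.43,-.2,.24],q(10.5))
P=cloud(grab('wrist','w5')); print('ule',top(P,np.array(b),.03,.055,.085),state()['time'])
C=cloud(t); g=cv2.cvtColor(t['frame'],cv2.COLOR_BGR2GRAY)
x=cv2.resize(t['frame'][115:225,195:340],None,fx=5,fy=5,interpolation=cv2.INTER_CUBIC);cv2.imwrite('pics/crop3.png',x)
```

```text
jar (array([397.1, 328.3]), 25.2, 525, np.float64(0.0849)) tum (array([524.1, 300.6]), 27.2, 199, np.float64(0.0933))
0.027600632662541504 36.556103768598405 [0.63967155 0.00376781 0.0420574 ]
0.027728435377879206 -3.065011625810765
cob (array([ 0.4488, -0.2989,  0.0778]), 3608) (array([ 0.4483, -0.299 ,  0.0637]), 1692)
set down at -0.001 dF 7.12 t 32.3
ule (array([ 448.2, -298.7]), 14.1, 483, np.float64(0.0725)) 35.0667
```

View pics/crop3.png

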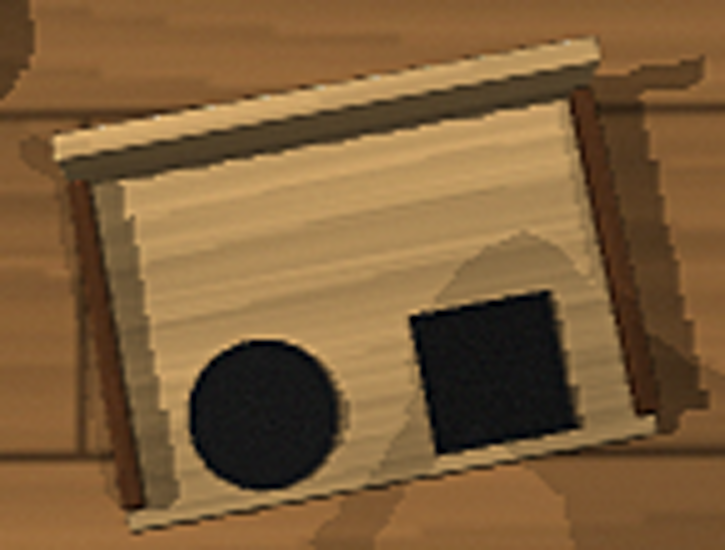

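View pics/w5.png

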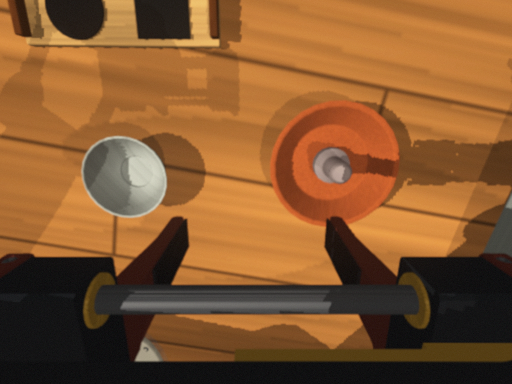

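The ulekan stands upright in the middle of the cobek, with its top at 72 mm and within 1 mm of centre. In the crop the round mat spans x 189–341 and y 338–490. The square mat's corners are (410,316), (552,291), (581,426) and (437,454).

Run:
```python
from h import *
t=pickle.load(open('pics/top3.pkl','rb')); C=cloud(t)
f=lambda p:(np.array(p,float)+.5)/5-.5+[195,115]
print(at_z(t,f([[265,414]]),.015)[0]); print(at_z(t,f([[410,316],[552,291],[581,426],[437,454]]),.015).mean(0))
w=pickle.load(open('pics/w3.pkl','rb'))
for e in(t,w):
  m=(e['frame'].max(2)<58)&(np.abs(C[...,0]-.585)<.06)&(np.abs(C[...,1])<.11) if e is t else (e['frame'].max(2)<70)
  if e is w: m[:130]=0;m[195:]=0;m[:,:185]=0;m[:,335:]=0
  k,l,st,ce=cv2.connectedComponentsWithStats(m.astype(np.uint8))
  for i in range(1,k):
    if st[i,4]>300:
        v,u=np.nonzero(l==i); Q=at_z(e,np.c_[u,v],.015)[:,:2].astype(np.float32)*1000
        print(st[i],Q.mean(0),cv2.minEnclosingCircle(Q),cv2.minAreaRect(Q))
```

```text
[0.57535341 0.04778444 0.015     ]
[ 0.59369465 -0.05484479  0.015     ]
[277 173  34  33 809] [593.16724 -54.04903] ((593.3878784179688, -54.36116027832031), 44.141090393066406) ((593.4906616210938, -54.5062370300293), (64.5712890625, 64.15667724609375), 10.30309009552002)
[233 183  30  30 712] [574.9204   48.35553] ((575.0321655273438, 48.734004974365234), 33.990081787109375) ((575.3157958984375, 48.07148742675781), (64.63462829589844, 65.21278381347656), 89.53414916992188)
[ 196  138   49   49 1900] [576.71576  49.65903] ((576.2528076171875, 49.7486457824707), 32.9510383605957) ((576.1882934570312, 49.864322662353516), (64.41637420654297, 63.6120491027832), 9.83470344543457)
[ 275  140   50   46 2149] [595.38196 -52.7765 ] ((594.8059692382812, -52.76557159423828), 42.34956359863281) ((594.7669067382812, -52.88941192626953), (60.61312484741211, 62.009639739990234), 10.253188133239746)
```

The round mat is at (0.5757, 0.0490) and the square one at (0.5942, −0.0535). The spacing is 104.2 mm, as it should be. I'll return the jar and the tumbler.

Run:
```python
from h import *
def carry(a,b,zc,zp):
    move_to([*a,.2],q(10.5)); move_l([*a,zc],.15); close(); s=state(); print(s['finger_gap'],s['ee_pos'])
    move_l([*a,.2],.15); move_to([*b,.2],q(10.5)); lower(b,zp); gripper_open(); move_l([*b,.22],.15)
move_to([.43,0.,.25],q(10.5))
carry([.398,.329],[.5757,.0490],.037,.047)
carry([.525,.301],[.5942,-.0535],.047,.057)
move_to([.58,0.,.24],q(10.5)); P=cloud(grab('wrist','w6')); c=np.array
print('jar',top(P,c([.575,.049]),.04,.085,.11)); print('tum',top(P,c([.594,-.053]),.04,.098,.12))
move_to([.3,-.48,.25],q(10.5)); P=cloud(grab('top','top4')); 
print('jar',top(P,c([.575,.049]),.04,.085,.11)); print('tum',top(P,c([.594,-.053]),.04,.098,.12)); print('ule',top(P,c([.4476,-.2993]),.03,.055,.085))
print(top(P,c([.384,-.034]),.07,.035,.06),state()['time'])
x=cv2.imread('pics/top4.png')[100:320,70:470]; cv2.imwrite('pics/crop4.png',cv2.resize(x,None,fx=2,fy=2,interpolation=cv2.INTER_CUBIC))
```

```text
0.05171912028704466 [0.39798221 0.32903991 0.03705118]
set down at -0.001 dF 9.28 t 44.6
0.0542457018851943 [0.52502525 0.30108099 0.04714443]
set down at -0.001 dF 6.67 t 54.9
jar (array([576.3,  48.9]), 24.9, 1571, np.float64(0.0967))
tum (array([594.4, -53.1]), 27.1, 593, np.float64(0.106))
jar (array([575.7,  48.5]), 25.0, 478, np.float64(0.095))
tum (array([593.9, -54.1]), 26.8, 145, np.float64(0.1047))
ule (array([ 447.4, -298.3]), 14.5, 172, np.float64(0.071))
(array([384.6, -33.7]), 54.7, 513, np.float64(0.0431)) 59.2833
```

View pics/crop4.png

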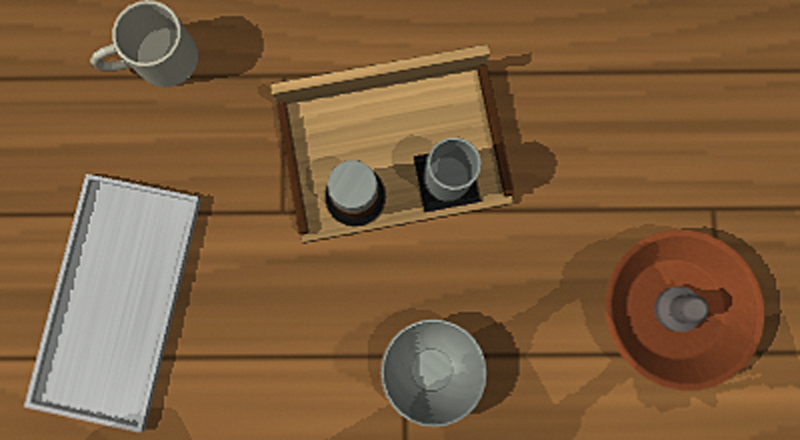

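View pics/w6.png

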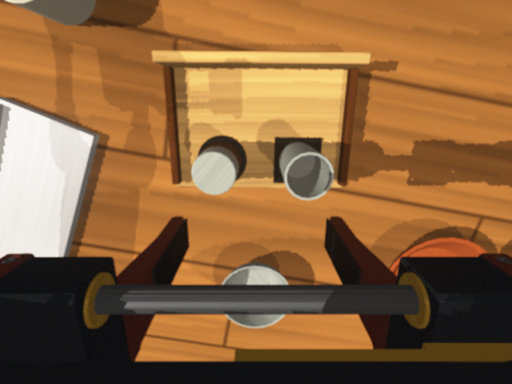

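Everything is in place: the jar is on the round mat (crop (353,188)), the tumbler is on the square mat ((452,168)), and the ulekan is upright in the cobek ((685,308)). The bowl measures where it stood at the start, the mug looks undisturbed, and the arm is clear.

```bash
python3 -c "
from h import *
print(job_done())"
```

```text
the job is handed in; nothing more can be done
None
```

The job is handed in at about 59 s on the robot's clock: the ulekan stands upright in the middle of the cobek, the jar and tumbler are back on their mats within about 1 mm of centre, and the bowl and mug were not touched.

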